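# Reset the sliding divider of the spice tray

## Task

Move the divider of the spice tray to the notch marked by the green tab: squeeze its two red release levers together, keep them squeezed while you slide the divider along until it stands level with the green tab, then let go so that it latches there. Leave the spice jar in the tray standing.

Things in the scene. Friction and masses are not known exactly. Their poses are not given: they have to be found in the camera images.
- divider_grip (a point): Where to squeeze: point midway between the white divider's two red levers, 110 mm above the worktop. x: across the tray, the line to squeeze along; y: along the rail; z up. Levers are upright plates 26 mm wide (y), tops 122 mm high; here 51 mm over the outer faces when released (56 at the tops), 26 when fully squeezed. Beside them the dark notched bar (-x side) is 78 mm high; housing 58 mm.
- lever (a joint): Angle of the front (-x) red lever, rad: 0 released, 0.13 fully squeezed. The other lever is geared to it; a spring parts them (about 4 N when squeezed). Its steel tongue locks the divider in one of five notches 40 mm apart, 7 mm play either way; it is free beyond 0.075. Over a tooth it cannot return to 0. Free, the divider slides with about 2 N. It starts in the middle notch, which has no tab.
- tab_green: Fixed green tab, 12 x 20 x 22 mm, on the outer (-x) face of the notched bar; origin at the centre of its underside, 58 mm above the worktop. Axes as divider_grip's (y along the rail). It marks the notch beside it: the divider is there when divider_grip has y = 0 (and x = 64 mm) in this frame. Like tabs in yellow, blue and white mark other notches; the order varies.
- spice_jar: Spice jar with a brown-black cap, 41 mm across, 105 mm tall, loose on the 6 mm thick floor at one end of the tray (128 mm along the rail, -y, from the middle notch), clear of the divider's travel of 88 mm either way. Origin at the centre of its underside, z up. Beware: a wall cabinet hangs 0.46 m above the worktop, behind and right of the tray; approach from the robot's side.
Not all that is in view belongs to the job. Leave any purple look-alike of the spice_jar alone.

How it is judged (in metres and radians):
On the way:
1. the red levers are squeezed together (value of joint lever above 0.08 rad), for 0.2 s.
At the end, for the whole second after the job is handed in: The divider stands within 11 mm along the rail of the green tab, the red levers have sprung back (less than 0.03 rad), so that it is latched in that notch, and the spice jar stands upright (within 0.2 rad) (y of divider_grip in the frame of tab_green between -0.011 and 0.011 m and value of joint lever below 0.03 rad and angle between spice_jar's own z axis and vertical below 0.2 rad); the robot touches nothing.
It fails at once if the spice jar is tipped over (angle between spice_jar's own z axis and vertical above 0.4 rad).
It also fails if it takes over 40 s, if anything falls off the work surface, if the arm or the gripper's body presses on something with over 40 N, if the wrist force passes 120 N, or if a joint passes its speed limit or range.

## Robot

A 6-joint arm with a two-finger parallel gripper is mounted at the origin on a cart in front of the work surface, level with it; the furniture and walls round the work are solid. World frame = base frame: x ahead of the robot, y to its left, z up, the work surface at z = 0. Lengths are in mm, angles in rad, forces in N, time in s.
With the tool pointing down it reaches from about 275 to 750 mm from the base axis. Payload 10.2 kg.
Tool frame: the origin (TCP) lies at the very end of the fingers, on their centre line; the grasp point (between the pads) lies 19 mm behind it; z points along the fingers, y is the line along which they close (so a half turn about z gives the same grasp; the last joint's range is limited). The gripper opens to 85 mm and grips with 20 to 120 N. Pads are 22 mm wide; open, the fingers measure 114 mm over their backs; the gripper's body (76 mm by 85 mm) begins 54 mm behind the grasp point. The pads swing forward as they close: fully open they stand 13 mm farther back than shut.
Start: joints at [0.915, 0.313, 1.498, -0, 1.331, -0.223], TCP at [220.205, 476.593, 231.294] pointing down, gripper open.
Joint ranges: [-2.94, 2.94], [-0.97, 2.17], [0.19, 2.56], [-1.23, 4.37], [0.02, 3.11], [-2.88, 2.88]. Speed limits (rad/s): [2.39, 2.39, 3.01, 3.14, 3.14, 3.14].

## Interface

Orientations are given as a unit quaternion [w, x, y, z].
In Python, from rig import ctrl, optics gives the robot as it stands. The module is installed in compiled form; this text tells all that it offers.
- The arm moves only by the shell command python3 -m handwheel 'ROWS' [FORCE]. ROWS is JSON, a list that holds one entry, the list of rows, each a list of 5 numbers: the gripper command: -1 is fully open, 1 is shut, values between are in proportion, then the shift along the world's x, y, z in units of 50 mm (1.0 is 50 mm), then the turn about the world's z in units of 8 degrees (1.0 is 8 degrees). In form: [[[gripper, tx, ty, tz, twist], ...]]. A call has 1 to 10 rows; each row shifts and turns the commanded pose from where the row before left it; what a row does not reach is not made up. A row lasts 1/10 s, in which the tool goes at most 50 mm and 8.59 degrees, less where a joint would pass 70% of its speed; a pose out of reach is approached as far as the arm can. A call is refused whole if a number of a shift passes 1 or a number of a turn 1, either way. A call with a gripper value outside its range is refused whole. The fingers move at their own pace and stop on an object; FORCE is the grip in N (left out, the last holds). Time passes only in rows, so rows that do not move let the fingers close. It gives the time, the measured TCP pose, the force, the opening and the grip force at its end, in the units of the state.
- ctrl.sense(): the state, without advancing time (a new reading comes with each control period).
- optics.capture(name): name is "scene" or "top" or "wrist"; returns a dict with "img" (420x560x3 uint8, blue, green, red), "K" (3x3 intrinsics, pixels), "R" (3x3) and "t" (3): a world point X has camera coordinates R X + t. Camera axes: x right, y down, z forward; pixel columns grow to the right and rows downward; lengths in mm; the calibration is good to about 2 mm. A picture is of the moment at which its call begins. There is no depth.
- ctrl.finish_job(): hands the job in; it is judged then, once.
The state is a dict: "time_s": time; "joints": joint angles; "dq": joint speeds; "tau": joint torques, N m; "eef_pos": TCP position; "ee_rot": TCP orientation; "force": force on the tool from outside, world axes, zero at the start; "wrist_torque": the same for the moment, N m; "grip_width": opening from 0.0 (shut) to 1.0 (fully open); "grip_force": force on a finger pad.
Only numpy, scipy, OpenCV 4.12 (cv2) and the standard library are available. Lean on these libraries where they do the work, as an engineer would, in place of code of your own. Each camera call takes 0.05 s, during which the arm holds its last target. There are 200 camera calls.

## Working session

There is one attempt and no reset: what is moved stays moved. The work goes in short steps, Python scripts to look and compute and a shell command to move; the robot and the scene stay as the last step left them, time stands still between calls to the robot, and variables do not carry over. Pictures are saved under pics/ and viewed, at most 10 in all, crops included, and the job is handed in when it is done.

```bash
mkdir -p pics; python3 - <<'E'
from rig import ctrl, optics
import cv2,pickle
for n in("scene","top"):
    c=optics.capture(n);cv2.imwrite(f"pics/{n}0.png",c["img"]);pickle.dump(c,open(f"{n}0.pkl","wb"));print(n,c["K"].tolist(),c["R"].tolist(),c["t"].tolist())
s=ctrl.sense();print(s["eef_pos"],s["ee_rot"],s["force"],s["grip_width"],s["time_s"])
E
```

```text
scene [[468.3988648744439, 0.0, 279.9165563199971], [0.0, 468.3988648744439, 218.5000119090733], [0.0, 0.0, 1.0]] [[0.4535962432456703, -0.8911084416969547, 0.013273780540609275], [-0.6895545616849788, -0.36035813091134616, -0.6282169401930499], [0.5645927333687989, 0.2758038480922749, -0.777924985332546]] [-328.450401757736, 269.2753069652712, 758.8248650201738]
top [[442.759741553911, 0.0, 285.1557709147561], [0.0, 442.759741553911, 219.75538735035784], [0.0, 0.0, 1.0]] [[-0.010184070659585334, -0.9995890749640491, 0.026794886029180943], [-0.9838192348139823, 0.005222793924955611, -0.17908778750559073], [0.17887425168209864, -0.028185166952382424, -0.9834681481619194]] [-170.44990873573838, 406.7037388846994, 873.7651124241802]
[220.07531577 476.40877974 230.80985094] [-2.57757573e-04  2.14727788e-01  9.76673773e-01 -5.01710231e-04] [-0.50970257  0.30238275 -0.39060933] 0.9982011368653253 0.1
```

View pics/scene0.png

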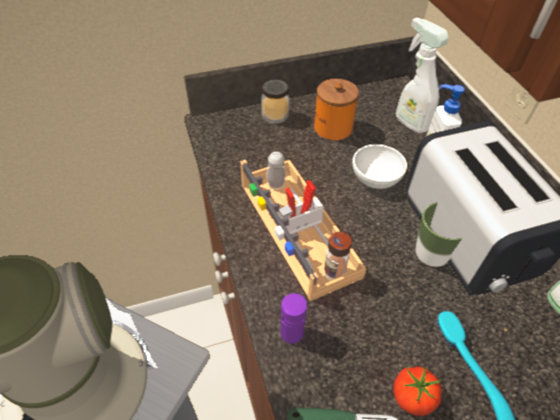

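View pics/top0.png

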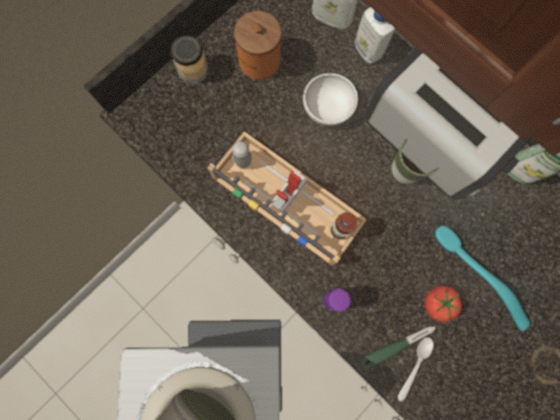

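The scene view shows the tray with the divider and red levers at about (300,198). The tabs are green (253,188), yellow (262,202), white (280,232) and blue (290,248). The brown-capped jar is at (338,255) and the purple look-alike at (293,318). In the top view, green is at (237,194), the levers at (289,188) and the jar at (345,222).

Red candidates are the levers at scene (300,198), the tomato (418,390) and the jar cap (339,243), and I choose the levers. For green, the candidates are the tab (253,188), the knife handle (310,413) and the cup (440,225), and I choose the tab on the bar. I'll check both in one close crop and triangulate.

```bash
cat > h.py <<'E'
import numpy as np,cv2,pickle
def P(c): return c["K"]@np.c_[c["R"],c["t"]]
def tri(cs,px):
    A=[]
    for c,(u,v) in zip(cs,px):
        p=P(c);A+=[u*p[2]-p[0],v*p[2]-p[1]]
    A=np.array(A);return np.linalg.lstsq(A[:,:3],-A[:,3],rcond=None)[0]
def atz(c,px,z):
    d=c["R"].T@np.linalg.inv(c["K"])@[*px,1];o=-c["R"].T@c["t"];return o+d*(z-o[2])/d[2]
def proj(c,X):
    q=P(c)@np.r_[X,1];return q[:2]/q[2]
def blobs(img,lo,hi,roi):
    x0,y0,x1,y1=roi;h=cv2.cvtColor(img,cv2.COLOR_BGR2HSV)[y0:y1,x0:x1]
    n,_,st,ce=cv2.connectedComponentsWithStats(cv2.inRange(h,lo,hi))
    return [(st[i,4],*(ce[i]+[x0,y0]).round(1),st[i,:4].tolist()) for i in range(1,n) if st[i,4]>8]
E
python3 - <<'E'
from h import *
S,T=[pickle.load(open(n+"0.pkl","rb")) for n in("scene","top")]
rs,rt=(235,140,370,300),(200,125,375,270)
for nm,lo,hi in(("green",(45,100,50),(80,255,255)),("yellow",(22,170,110),(34,255,255)),("blue",(105,130,80),(130,255,255)),("red",(0,200,110),(6,255,255))):
    print(nm);[print("  S",b) for b in blobs(S["img"],lo,hi,rs)];[print("  T",b) for b in blobs(T["img"],lo,hi,rt)]
a=cv2.resize(S["img"][145:285,235:368],None,fx=3,fy=3,interpolation=cv2.INTER_CUBIC)
b=cv2.resize(T["img"][130:270,205:338],None,fx=3,fy=3,interpolation=cv2.INTER_CUBIC)
cv2.imwrite("pics/crop1.png",np.hstack([a,b])[:,:798])
E
```

```text
green
  S (np.int32(70), np.float64(253.0), np.float64(188.6), [14, 43, 8, 13])
  T (np.int32(45), np.float64(237.3), np.float64(193.2), [33, 64, 9, 9])
yellow
  S (np.int32(67), np.float64(261.1), np.float64(202.2), [23, 57, 7, 12])
blue
  S (np.int32(65), np.float64(288.9), np.float64(247.3), [51, 102, 8, 13])
  T (np.int32(42), np.float64(301.9), np.float64(240.4), [98, 112, 9, 8])
red
  S (np.int32(165), np.float64(307.7), np.float64(194.9), [67, 41, 13, 31])
  S (np.int32(28), np.float64(289.1), np.float64(193.5), [52, 49, 6, 9])
```

View pics/crop1.png

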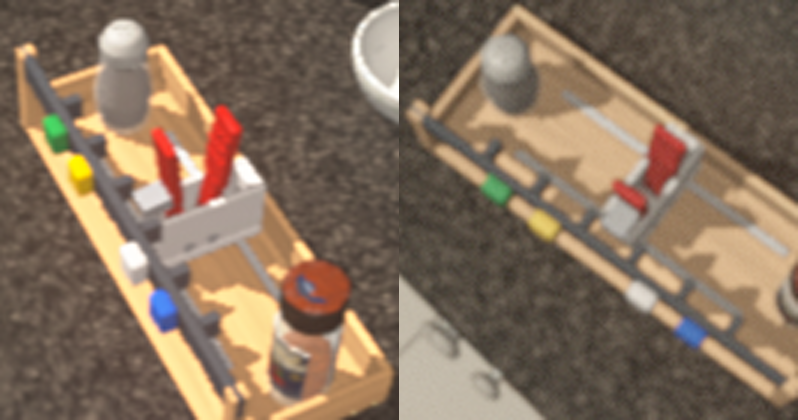

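The crop (3x) confirms the layout. On the left are the green, yellow, white and blue tabs on the outer bar face. The two red levers have tops near crop (165,133) and (227,115), and the brown-capped jar is at the near (blue) end. A grey shaker stands at the green end, outside the travel.

```bash
python3 - <<'E'
from h import *
S,T=[pickle.load(open(n+"0.pkl","rb")) for n in("scene","top")]
g=tri([S,T],[(253,188.6),(237.3,193.2)]);b=tri([S,T],[(288.9,247.3),(301.9,240.4)])
y=tri([S,T],[(261.1,202.2),(253.3,205)])
print("g",g,"b",b,"y",y,np.linalg.norm(g-b))
ey=(g-b)[:2]/np.linalg.norm((g-b)[:2]); ex=np.array([ey[1],-ey[0]])
m=(g+b)[:2]/2; grip=m+64*ex
print("ex",ex,"yaw",np.degrees(np.arctan2(ex[1],ex[0])),"grip",grip,"goal",g[:2]+64*ex)
from rig import ctrl
s=ctrl.sense()
from scipy.spatial.transform import Rotation as R
M=R.from_quat(np.roll(s["ee_rot"],-1)).as_matrix();print("tool y deg",np.degrees(np.arctan2(M[1,1],M[0,1])),s["joints"])
for z,dx in((122,-28),(122,28)):
    X=np.r_[grip+dx*ex,z];print(proj(S,X),proj(T,X))
sh=tri([S,T],[(276,155),(241,146)]);print("shaker top",sh)
jar=m+(64)*ex-128*ey;print("jar",jar,proj(S,np.r_[jar,105]),proj(T,np.r_[jar,105]))
E
```

```text
g [453.96222153 -76.61320473  69.93828426] b [ 357.5233421  -204.65068148   70.68469567] y [ 429.34373407 -108.60546407   70.64556813] 160.29538374283234
ex [ 0.79876826 -0.60163882] yaw -36.987359621921 grip [ 456.8639505  -179.13682737] goal [ 505.08339022 -115.11808899]
tool y deg 65.20088960492744 [ 9.14562508e-01  3.13387563e-01  1.49832332e+00  4.03741404e-05
  1.33100919e+00 -2.23417145e-01]
[287.97614004 192.22403334] [280.18754965 196.74008231]
[314.59688741 182.75006545] [297.64733923 173.83368479]
shaker top [545.2924305  -83.1378049   88.81537117]
jar [ 379.85418198 -281.37916474] [335.14797594 243.11661865] [342.57304111 226.41060335]
```

```bash
python3 -m handwheel '[[[-1,0.3,-0.82,0,-0.8],[-1,0.3,-0.82,0,-0.8],[-1,0.3,-0.82,0,-0.8],[-1,0.3,-0.82,0,-0.8],[-1,0.3,-0.82,0,-0.8],[-1,0.3,-0.82,0,-0.8],[-1,0.3,-0.82,0,-0.8],[-1,0.3,-0.82,0,-0.8]]]' 20
python3 -m handwheel '[[[-1,0.3,-0.82,0,-0.8],[-1,0.3,-0.82,0,-0.8],[-1,0.3,-0.82,0,-0.8],[-1,0.3,-0.82,0,-0.8],[-1,0.3,-0.82,0,-0.8],[-1,0.3,-0.82,0,-0.8],[-1,0.24,-0.82,0,-0.8],[-1,0.3,-0.82,0,-0.8],[-1,0,0,0,0],[-1,0,0,0,0]]]'
python3 - <<'E'
from rig import optics,ctrl
from h import *
from scipy.spatial.transform import Rotation as R
c=optics.capture("wrist");pickle.dump(c,open("w1.pkl","wb"));cv2.imwrite("pics/w1.png",c["img"])
s=ctrl.sense();M=R.from_quat(np.roll(s["ee_rot"],-1)).as_matrix();print(np.degrees(np.arctan2(M[1,1],M[0,1])))
ex=np.array([.7988,-.6016]);g=np.array([456.9,-179.1])
for d in(-28,28): print(proj(c,np.r_[g+d*ex,122]))
E
```

```text
time_s: 0.9
eef_pos: [340.3, 146.9, 231.2]
ee_rot: [0.0, 0.617, 0.787, 0.0]
force: [1.4, 0.7, 0.3]
grip_width: 1.001
grip_force: 0.0
time_s: 1.9
eef_pos: [456.9, -179.7, 230.6]
ee_rot: [-0.001, 0.896, 0.444, -0.0]
force: [0.4, 0.3, -0.6]
grip_width: 1.001
grip_force: 0.0
-37.15161413352541
[240.54992724 202.32334472]
[318.41246634 202.00218696]
```

View pics/w1.png

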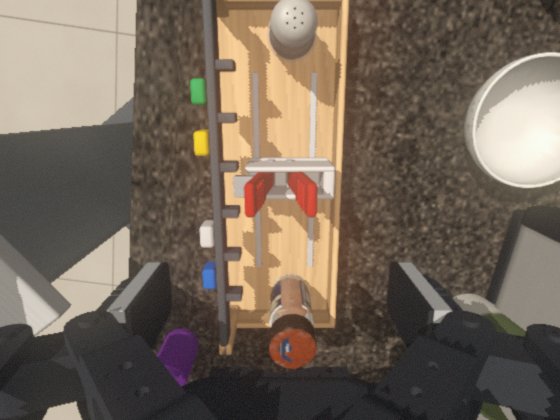

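The wrist view shows the levers at (256,195) and (303,195), green tab at (198,91), yellow at (201,142), white at (207,234) and blue at (210,275). The fingers straddle along the image x axis, and the jar and shaker are both clear of them. The levers sit a few mm further toward green than predicted, so I'll shift about 3 mm and descend.

```bash
python3 - <<'E'
from h import *
c=pickle.load(open("w1.pkl","rb"))
ey=np.array([.6016,.7988]);ex=np.array([.7988,-.6016])
for nm,lo,hi in(("green",(45,100,50),(80,255,255)),("yellow",(22,170,110),(34,255,255)),("blue",(105,130,80),(130,255,255)),("red",(0,200,90),(6,255,255)),("red2",(174,150,90),(180,255,255))):
    for b in blobs(c["img"],lo,hi,(180,60,340,300)):
        print(nm,b,(atz(c,b[1:3],72)[:2]-[456.9,-179.1])@np.c_[ex,ey])
for p in((246,196),(317,196)): print((atz(c,p,122)[:2]-[456.9,-179.1])@np.c_[ex,ey])
E
python3 -m handwheel '[[[-1,0.04,0.05,-0.4,0],[-1,0,0,-0.4,0],[-1,0,0,-0.5,0],[-1,0,0,-0.5,0],[-1,0,0,-0.5,0],[-1,0,0,-0.4,0],[-1,0,0,-0.1,0],[-1,0,0,0,0]]]'
python3 - <<'E'
from rig import optics
import cv2,numpy as np
cv2.imwrite("pics/w2.png",np.hstack([optics.capture("wrist")["img"][60:420,120:500],cv2.resize(optics.capture("scene")["img"][130:310,200:400],None,fx=2,fy=2)]))
E
```

```text
green (np.int32(386), np.float64(197.6), np.float64(90.9), [10, 18, 16, 27]) [-64.78561435  78.59800637]
yellow (np.int32(353), np.float64(200.6), np.float64(142.4), [13, 70, 16, 26]) [-64.91801856  38.08585633]
blue (np.int32(252), np.float64(208.3), np.float64(277.0), [23, 203, 12, 26]) [-65.44446812 -83.60884289]
[-23.94286963   4.6648717 ]
[26.88240695  4.44624348]
time_s: 2.75
eef_pos: [459.1, -176.1, 91.4]
ee_rot: [-0.0, 0.895, 0.445, -0.0]
force: [-0.2, 0.2, -0.4]
grip_width: 0.999
grip_force: 0.0
```

View pics/w2.png

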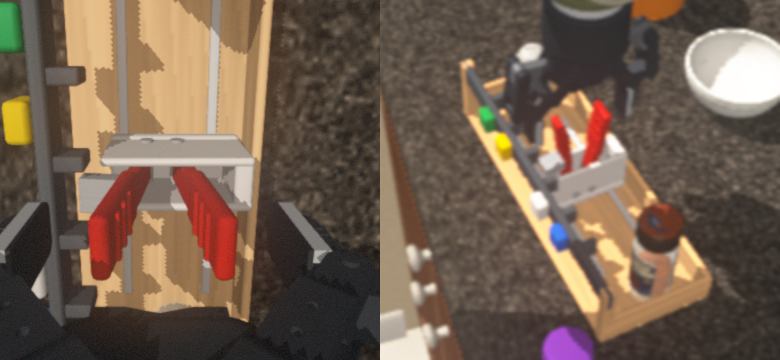

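The left half shows the levers between the open pads: lever tops at crop (105,240) and (222,240), pads at (45,235) and (285,235). The scene crop agrees and the jar is untouched. I'll squeeze now.

```bash
python3 -m handwheel '[[[1,0,0,0,0],[1,0,0,0,0],[1,0,0,0,0],[1,0,0,0,0],[1,0,0,0,0],[1,0,0,0,0],[1,0,0,0,0],[1,0,0,0,0],[1,0,0,0,0],[1,0,0,0,0]]]' 25
```

```text
time_s: 3.85
eef_pos: [459.8, -177.3, 92.2]
ee_rot: [0.001, 0.896, 0.445, 0.0]
force: [0.7, -0.7, 6.8]
grip_width: 0.273
grip_force: 25.8
```

Both levers are squeezed at 23 mm opening and about 25 N. Now I'll slide 76 mm along the rail toward green.

```bash
python3 -m handwheel '[[[1,0.1,0.13,0,0],[1,0.1,0.13,0,0],[1,0.12,0.16,0,0],[1,0.12,0.16,0,0],[1,0.12,0.16,0,0],[1,0.12,0.16,0,0],[1,0.12,0.16,0,0],[1,0.12,0.16,0,0],[1,0,0,0,0],[1,0,0,0,0]]]'
python3 - <<'E'
from rig import optics
import cv2,numpy as np,pickle
w=optics.capture("wrist");pickle.dump(w,open("w3.pkl","wb"))
cv2.imwrite("pics/w3.png",np.hstack([w["img"][60:420,100:500],cv2.resize(optics.capture("scene")["img"][130:310,200:400],None,fx=2,fy=2)]))
E
```

```text
time_s: 4.85
eef_pos: [506.1, -115.9, 92.2]
ee_rot: [0.001, 0.896, 0.445, 0.001]
force: [2.1, -0.2, 7.3]
grip_width: 0.273
grip_force: 25.8
```

View pics/w3.png

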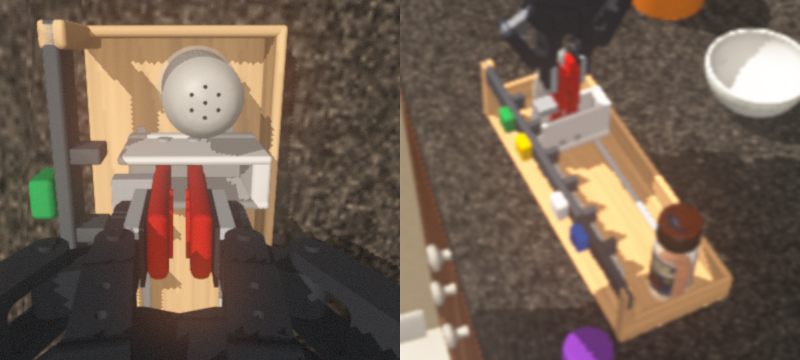

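The divider is in line with green: its tongue block is at crop (140,189), midway between the teeth at v 152 and 228, with the tab at (43,194). I'll release, wait and then look.

```bash
python3 -m handwheel '[[[-1,0,0,0,0],[-1,0,0,0,0],[-1,0,0,0,0],[-1,0,0,0,0],[-1,0,0,0,0],[-1,0,0,0,0],[-1,0,0,0.2,0],[-1,0,0,0.5,0],[-1,0,0,0.8,0],[-1,0,0,0.8,0]]]'
python3 -m handwheel '[[[-1,0,0,0.5,0],[-1,-0.5,-0.6,0,0],[-1,-0.5,-0.6,0,0],[-1,0,0,0,0],[-1,0,0,0,0]]]'
python3 - <<'E'
from rig import optics
import cv2,numpy as np,pickle
w=optics.capture("wrist");pickle.dump(w,open("w4.pkl","wb"))
cv2.imwrite("pics/w4.png",np.hstack([cv2.resize(w["img"][0:240,160:360],None,fx=2,fy=2)[:400],cv2.resize(optics.capture("scene")["img"][120:320,210:410],None,fx=2,fy=2)]))
E
```

```text
time_s: 5.95
eef_pos: [504.9, -115.7, 208.3]
ee_rot: [-0.0, 0.896, 0.445, -0.0]
force: [0.0, -0.4, 0.5]
grip_width: 0.999
grip_force: 0.0
time_s: 6.45
eef_pos: [455.1, -176.2, 232.0]
ee_rot: [0.0, 0.896, 0.444, 0.0]
force: [-0.7, 0.3, 0.6]
grip_width: 0.999
grip_force: 0.0
```

View pics/w4.png

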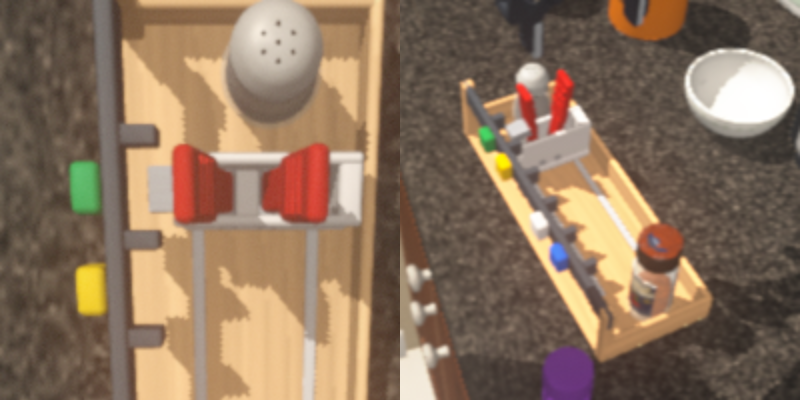

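The divider is level with green: tongue (160,189) between the teeth, tab at (85,187). The levers have sprung fully apart, spanning 77 px against a predicted 78 for released. The jar is standing and the gripper is clear.

```bash
python3 -c "
from rig import ctrl
print(ctrl.finish_job())"
```

```text
the job is handed in; nothing more can be done
None
```

I moved the divider to the green-tab notch and released it, and the last pictures show it latched there with the levers sprung back and the jar standing; the job is handed in (about 6.5 s of robot time), but no verdict came back.

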